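Weigh the sample mug behind a latched draught door

ROBOT

A 6-joint arm with a two-finger parallel gripper is mounted at the origin on the work surface. World frame = base frame: x ahead of the robot, y to its left, z up, the work surface at z = 0. Lengths are in mm, angles in rad, forces in N, time in s.
With the tool pointing down it reaches from about 350 to 975 mm from the base axis. Payload 7.1 kg.
Tool frame: the origin (TCP) lies on the front face of the gripper's body, between the roots of the fingers; the fingertips stand 80 mm ahead of it and the grasp point (between the pads) lies 61 mm ahead of it (env.tips_ahead is the distance from the TCP to the fingertips, in mm); z points along the fingers, y is the direction in which the jaws open and shut (so a half turn about z gives the same grasp; the last joint's range is limited). The gripper opens to 88 mm and grips with 3 to 60 N. Pads are 20 mm wide; open, the fingers measure 115 mm over their backs; the gripper's body (75 mm by 178 mm) begins 61 mm behind the grasp point.
Start: joints at [1.317, 0.423, 1.63, -0, 1.089, -0.019], TCP at [145.374, 607.842, 302.675] pointing down, gripper open.
Joint ranges: [-3, 3], [-0.9, 2.11], [0.09, 2.58], [-1.31, 4.45], [0.11, 2.69], [-2.54, 2.54]. Speed limits (rad/s): [2.39, 2.39, 3.01, 3.14, 3.14, 3.14].

INTERFACE

Orientations are given as a unit quaternion [x, y, z, w].
In Python, from station import env, set_gripper, viewer, workorder gives the robot as it stands. Calls block until the motion is done:
- env.reach(position, orientation): joint-space move of the TCP to a pose.
- env.move_l(position, rot=None, rate=150, f_stop=None): straight line of the TCP; rot=None keeps the orientation; rate is the mean speed in mm/s. With f_stop (N) it stops when the force on the tool has changed by that much, and returns True; else False.
- env.move_joints(angles): joint-space move.
- set_gripper(opening): finger opening in mm; the grip force is fixed at half the most; returns when the fingers have stopped.
- env.hold(seconds).
- env.ik(position, orientation): joint angles nearest the present ones, or None.
- env.read_state(): the state.
- viewer.camera(name): name is "scene" or "top" or "wrist"; returns the picture (420x560x3 uint8, blue, green, red); there is no depth.
- viewer.camera_params(name): a dict with "fx", "fy", "cx", "cy" (pixels), "pose" (4x4, takes a point from camera to world coordinates); the wrist camera has in their place "tool_from_camera" (4x4, takes a point from camera to tool coordinates, whose origin is the TCP and whose axes are the flange's). Camera axes: x right, y up, looking along -z (the intrinsics and any distortion apply to the point x, -y, -z); pixel columns grow to the right and rows downward; lengths in mm; the calibration is good to about 2 mm. The wrist camera is an equidistant fisheye: a pixel r from the principal point sees the ray r / f radians off the axis. A picture is of the moment at which its call begins: read the wrist's pose just before it. camera_params takes no time and is no camera call.
A pose or a line that the arm cannot do raises env.IKError and nothing moves.
- workorder.sign_off(): hands the job in, once; it reports no verdict.
The state is a dict: "time_s": time; "qpos": joint angles; "dq": joint speeds; "tau": joint torques, N m; "tool_pos": TCP position; "orientation": TCP orientation; "force": force on the tool from outside, world axes, zero at the start; "wrist_torque": the same for the moment, N m; "width": finger opening in mm.
Only numpy, scipy, OpenCV 4.12 (cv2) and the standard library are available. Lean on these libraries where they do the work, as an engineer would, in place of code of your own. Each camera call takes 0.05 s, during which the arm holds its last target.

TASK

Set the enamel sample mug that stands on the counter gently upright in the middle of the scale's pan and let go of it. Then push the draught shield's hinged door shut gently, never with more than about 1 kilogram's force (10 N), until its sprung latch rides over the strike and snaps in, and take the gripper away, leaving everything else on the counter where it is.

Things in the scene. Friction and masses are not known exactly. Their poses are not given: they have to be found in the camera images.
- mug: The white enamel sample mug standing loose on the counter (two like it hang from hooks on the far ledge: leave them): outer diameter 60 mm at the rim and slightly less at the foot, 80 mm tall, wall 3 mm, about 0.15 kg, empty. Origin at the centre of its underside, z up its axis; its ear-shaped handle sticks out about 25 mm towards its own +y, so the body is clear to be gripped across its x axis.
- shield: Bench scale: grey base 230 x 220 mm, 30 mm high, fixed to the counter, under a clear draught shield reaching 132 mm above the counter, open at the top. Origin under the base's centre; -x is the door side, z up. Clear walls 5 mm thick at x = +108 and y = +-102 mm. The door closes in the plane x = -110 mm, hinge at y = +100, free edge at y = -75. Place and yaw vary.
- pan_top (a point): Centre of the upper face of the scale's round steel pan (110 mm across, 42 mm above the counter) inside the shield; axes as the scale's.
- door_hinge (a point): A point on the door's upright hinge axis, 100 mm above the counter. Its axes turn with the door: -y runs along the door to its free edge, -x points out of the door's outer face, z up. The door is a white panel 175 mm wide, 8 mm thick, from 36 to 130 mm above the counter, about 0.5 kg.
- door_push (a point): The place to push: on the door's flat white outer face, 125 mm from the hinge and 100 mm above the counter; axes turn with the door, +x is the way to push. Beside it a steel latch case sticks out 12 mm from the face, 147 to 173 mm from the hinge, 87 to 123 mm above the counter; the rest of the face is flat.
- strike_post (a point): Top of the shield's post at the door's free edge. A steel strike bracket with a rubber buffer is clamped here; its depth setting varies unknown by up to 11 mm either way along the scale's x, and bolt and buffer act at that depth. About 2 mm of free-edge travel after the bolt snaps in, the door meets the firm buffer: force climbs steeply, 3 N per mm or more.
- shield_door (a joint): Door angle in rad: 0 when parallel to the opening, growing as it swings out (the free edge turns clockwise from above as it opens). Swings easily (0.04 N m friction) and stays where left. Because of the strike's unknown setting it latches anywhere from +0.07 to -0.07 rad; the bolt meets the strike about 0.15 rad before that. Let go earlier, it is not latched.
- latch_bolt (a joint): How far (m) the brass bevelled bolt at the door's free edge, 105 mm up, is pushed in against its spring: 0 out, 0.0085 while sliding over the strike, 0 again once snapped in. Felt at the push point: the force climbs to 5 to 8 N on the bevel, falls to 1 or 2 N while sliding some 14 mm, then the bolt snaps out (2 to 3.7 N spring).
- tub: Bystander: white plastic tub, 110 mm across, 85 mm tall; origin under its centre.
- funnel: Bystander: rusty tin funnel standing on its wide mouth, 100 mm across, 95 mm tall; origin under its centre.
- probe: Bystander: chromed grain-probe handle lying flat, 230 mm long along its x, 27 mm high; origin under its middle.
- weight: Bystander: brass check weight, 40 mm across, 52 mm tall; origin under its centre.
- jar: Bystander: closed amber sample jar, 60 mm across, 100 mm tall; origin under its centre.
- sieve: Bystander: aluminium sieve ring, 100 mm across, 30 mm tall; origin under its centre.

How it is judged (in metres and radians):
On the way, in this order (a step that is already met when the one before it is completed fails the run):
1. the mug stands released and at rest in the middle of the pan while the door is still open (horizontal distance between mug and pan_top below 0.02 m and z of mug in the frame of pan_top between -0.004 and 0.004 m and angle between mug's own z axis and vertical below 0.08 rad and linear speed of mug below 0.02 m/s and contact force between the fingers and mug below 0.05 N and value of joint shield_door above 0.2 rad), for 0.2 s.
2. the door is shut and its bolt has snapped in behind the strike (value of joint shield_door below 0.075 rad and value of joint latch_bolt below 0.0015 m), for 0.2 s.
At the end, for the whole second after the job is handed in: The mug stands upright (within 0.08 rad) and at rest on the pan, its centre within 20 mm of the pan's, and the door is shut with its bolt snapped in behind the strike (door angle under 0.075 rad and the bolt pushed back less than 1.5 mm) (all of step 2 and horizontal distance between mug and pan_top below 0.02 m and z of mug in the frame of pan_top between -0.004 and 0.004 m and angle between mug's own z axis and vertical below 0.08 rad and linear speed of mug below 0.02 m/s); the robot touches nothing.
It fails at once if the door is pushed with more than 12 N (contact force between any of the fingers, the arm and shield_door above 12 N).
It fails at once if the mug is dropped onto the pan (faster than 0.5 m/s near it) (horizontal distance between mug and pan_top below 0.05 m and z of mug in the frame of pan_top below 0.03 m and linear speed of mug above 0.5 m/s).
It fails at once if a bystander on the counter is moved by more than 30 mm (distance of any of tub, funnel, probe, weight, jar, sieve from where it was at the start of the episode above 0.03 m).
It also fails if it takes over 72 s, if anything falls off the work surface, if the arm or the gripper's body presses on something with over 40 N, if the wrist force passes 120 N, or if a joint passes its speed limit or range.

## Working session

There is one attempt and no reset: what is moved stays moved. The work goes in short steps, each a Python script; the robot and the scene stay as the last script left them, time stands still between calls to the robot, and variables do not carry over. Pictures are saved under pics/ and viewed, and the job is handed in when it is done.

```bash
ls; mkdir -p pics; python3 - <<'E'
from station import env, viewer
import cv2
print(env.read_state())
for n in("scene","top","wrist"):
    cv2.imwrite(f"pics/a_{n}.png",viewer.camera(n)); print(n,viewer.camera_params(n))
E
```

```text
pics
{'time_s': 0.0, 'qpos': array([ 1.31698644e+00,  4.23817270e-01,  1.63069447e+00, -4.85569348e-06,
        1.08857973e+00, -1.90077325e-02]), 'dq': array([ 0.00059891,  0.00074668,  0.00141432, -0.00196117,  0.00152728,
        0.00095492]), 'tau': array([ 1.47571547e-03, -5.44628549e+01, -2.73667377e+01,  6.44604466e-02,
        2.28203565e-02, -1.32672949e-04]), 'tool_pos': array([145.27825153, 607.43467327, 301.91456203]), 'orientation': array([ 1.17130418e-01,  9.93116259e-01, -7.42739714e-04, -9.97790470e-05]), 'force': array([-0.27885139,  0.35074117,  0.56808548]), 'wrist_torque': array([ 0.01377793, -0.02723345,  0.04324499]), 'width': 87.91566376512644}
scene {'fx': 477.11877510848495, 'fy': 477.11877510848495, 'cx': 288.3078557816148, 'cy': 204.82440538851694, 'pose': array([[ 7.32592998e-01, -4.01880394e-01,  5.49362947e-01,
         1.24926388e+03],
       [ 6.80622789e-01,  4.23316796e-01, -5.97959455e-01,
        -7.21639202e+02],
       [ 7.75361912e-03,  8.11969851e-01,  5.83647875e-01,
         8.55556066e+02],
       [ 0.00000000e+00,  0.00000000e+00,  0.000000
[... 266 characters left out ...]
65284533e-02, -4.14277595e-03,
         2.48975605e+01],
       [-1.32076328e-03,  1.67218891e-01,  9.85918910e-01,
         1.19740709e+03],
       [ 0.00000000e+00,  0.00000000e+00,  0.00000000e+00,
         1.00000000e+00]])}
wrist {'fx': 325.19226210127806, 'fy': 325.19226210127806, 'cx': 283.1505871620373, 'cy': 209.92008382975428, 'tool_from_camera': array([[-1.94192624e-04,  9.67090639e-01,  2.54432031e-01,
         6.92757102e+01],
       [ 9.99999980e-01,  1.77275610e-04,  8.94189192e-05,
        -1.16676546e+00],
       [ 4.13716063e-05,  2.54432043e-01, -9.67090654e-01,
        -8.13367096e+01],
       [ 0.00000000e+00,  0.00000000e+00,  0.00000000e+00,
         1.00000000e+00]])}
```

View pics/a_scene.png

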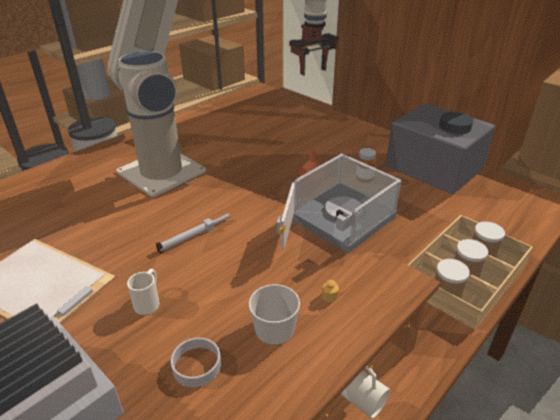

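View pics/a_top.png

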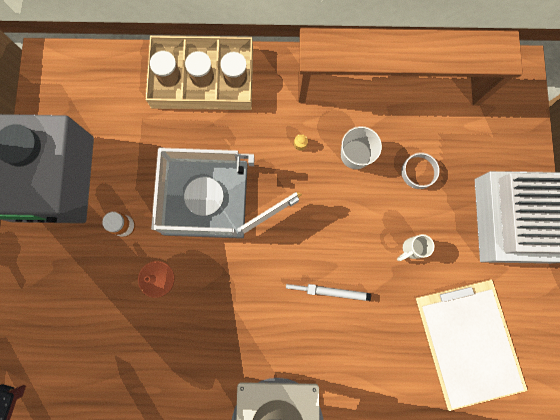

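View pics/a_wrist.png

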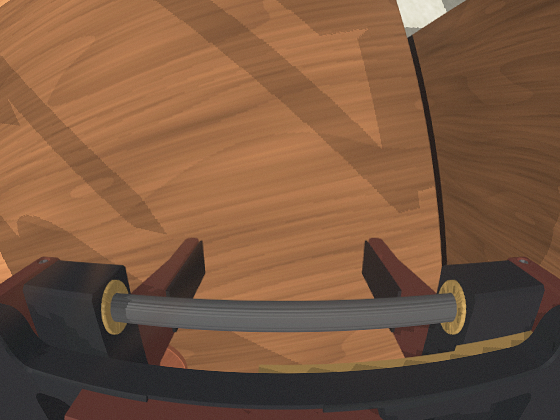

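The top view shows the mug near (420,247) with its handle towards lower left, the scale at about (203,192), and the door open from its hinge near (238,233) to its free end near (296,197). I'll enlarge those areas.

```bash
cat > h.py <<'E'
import numpy as np, cv2
from station import env, viewer, set_gripper
from scipy.spatial.transform import Rotation as R
def px2w(n,u,v,z):
    p=viewer.camera_params(n); P=p["pose"]
    d=P[:3,:3]@np.array([(u-p["cx"])/p["fx"],-(v-p["cy"])/p["fy"],-1]); o=P[:3,3]
    return o+d*(z-o[2])/d[2]
def w2px(n,X):
    p=viewer.camera_params(n);P=p["pose"]; c=P[:3,:3].T@(np.array(X,float)-P[:3,3])
    return np.array([p["cx"]+p["fx"]*c[0]/-c[2], p["cy"]-p["fy"]*c[1]/-c[2]])
def crop(img,name,u0,v0,w,h,s):
    c=cv2.resize(img[v0:v0+h,u0:u0+w],None,fx=s,fy=s,interpolation=cv2.INTER_CUBIC)
    for u in range((u0//10+1)*10,u0+w,10):
        cv2.line(c,((u-u0)*s,0),((u-u0)*s,8),(0,255,0),1)
        if u%20==0: cv2.putText(c,str(u),((u-u0)*s-10,18),0,.35,(0,255,0),1)
    for v in range((v0//10+1)*10,v0+h,10):
        cv2.line(c,(0,(v-v0)*s),(8,(v-v0)*s),(0,255,0),1)
        if v%20==0:cv2.putText(c,str(v),(10,(v-v0)*s+4),0,.35,(0,255,0),1)
    cv2.imwrite(f"pics/{name}.png",c)
E
python3 - <<'E'
from h import *
t=cv2.imread("pics/a_top.png"); s=cv2.imread("pics/a_scene.png")
crop(t,"b1",140,135,170,115,4); crop(t,"b2",380,220,70,55,8); crop(s,"b3",265,140,150,120,5)
E
```

```text
(no output)
```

View pics/b1.png

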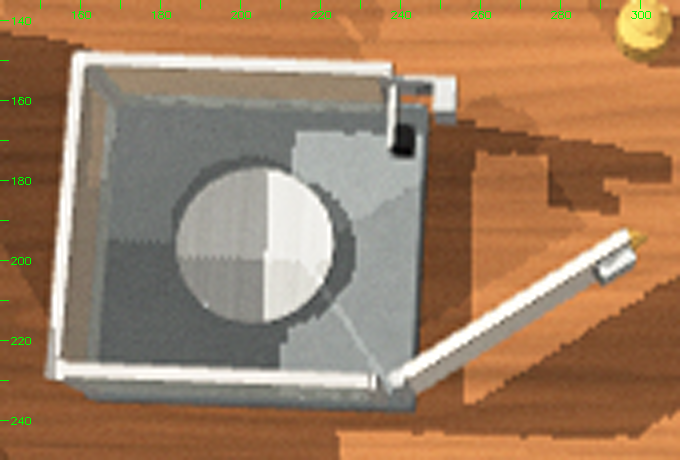

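View pics/b2.png

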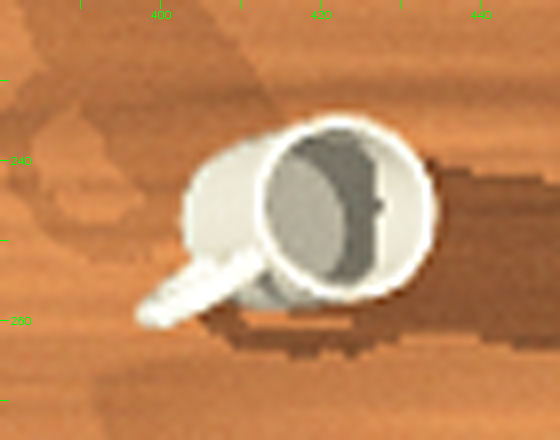

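View pics/b3.png

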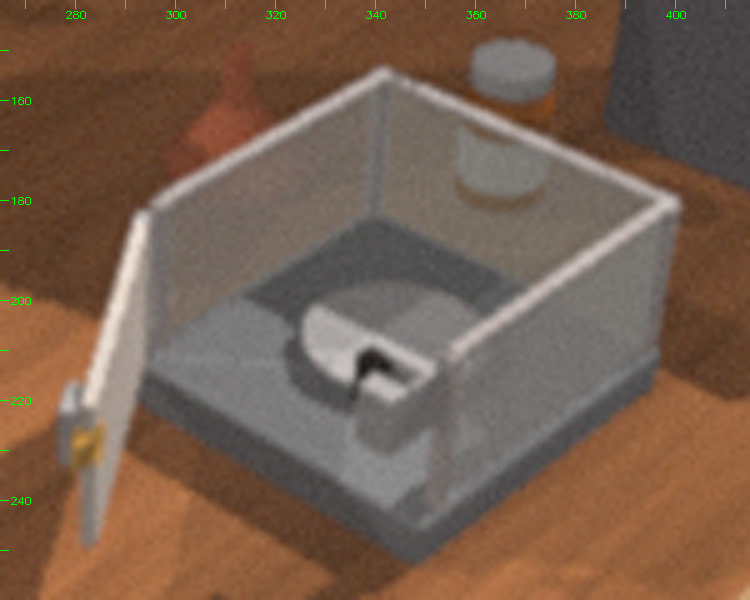

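```bash
python3 - <<'E'
from h import *
s=cv2.imread("pics/a_scene.png")
crop(s,"c1",115,255,60,65,8)
np.set_printoptions(precision=1,suppress=True)
print("pan",px2w("top",204.5,195.5,42), px2w("scene",340,0,42)[:0])
print("rim",px2w("top",423.3,246,80),"L/R",px2w("top",412.2,246,80),px2w("top",434.5,246,80))
for n,u,v in [("bl wallback",159.5,149.5),("fl",155,227.5),("fr(hinge post)",232,230.5),("br",238,152)]: print(n,px2w("top",u,v,132))
print("hinge",px2w("top",238.5,230.5,130),"free",px2w("top",296.5,194,130))
print("handle",px2w("top",414,252.5,70),px2w("top",401,258.5,60))
E
```

```text
pan [608.3 210.6  42. ] []
rim [ 475.  -377.1   80. ] L/R [ 474.5 -347.9   80. ] [ 475.5 -406.6   80. ]
bl wallback [710.9 318.9 132. ]
fl [505.9 317.9 132. ]
fr(hinge post) [501.6 122.9 132. ]
br [707.5 113.7 132. ]
hinge [502.1 106.6 130. ] free [598.8 -39.6 130. ]
handle [ 458.2 -355.4   70. ] [ 442.4 -323.5   60. ]
```

View pics/c1.png

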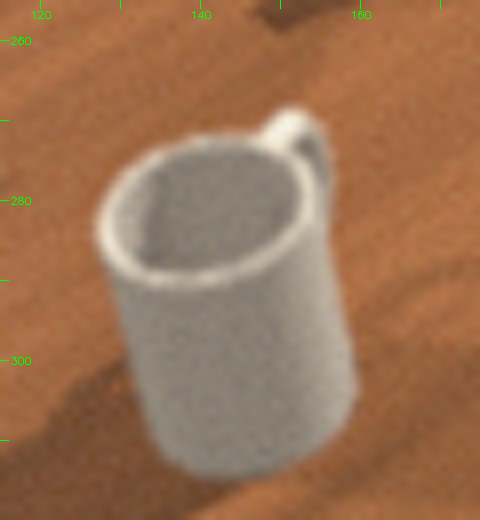

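```bash
cat >> h.py <<'E'
def down(a):
    y=np.array([np.cos(a),np.sin(a),0]);z=np.array([0,0,-1.]);x=np.cross(y,z)
    return R.from_matrix(np.c_[x,y,z]).as_quat()
E
python3 - <<'E'
from h import *
np.set_printoptions(precision=2,suppress=True)
print("rim scene",px2w("scene",140.5,281.5,80),"pan scene",px2w("scene",344.5,206,42))
print("handle top scene",px2w("scene",151.5,269.5,72),px2w("scene",155.5,275,60))
for a in (100,110,120,130):
  r=np.radians(a); c=np.array([475,-377]); d=np.array([np.cos(r),np.sin(r)])
  print(a,[ (w2px("top",[*(c+d*q),z]),w2px("scene",[*(c+d*q),z])) for q,z in((32,66),(52,55))])
for a in (20,30,200,210,0,180,90,-90): 
  for p in ([475,-377,250],[607,210,160]): print(a,p,env.ik(p,down(np.radians(a))))
E
```

```text
rim scene [ 478.91 -376.28   80.  ] pan scene [606.34 220.39  42.  ]
handle top scene [ 455.56 -332.73   72.  ] [ 466.18 -331.05   60.  ]
100 [(array([409.61, 248.31]), array([150.68, 276.97])), (array([400.99, 249.78]), array([157.65, 275.35]))]
110 [(array([410.23, 250.34]), array([148.83, 276.17])), (array([401.98, 253.06]), array([154.68, 274.08]))]
120 [(array([411.19, 252.26]), array([146.73, 275.64])), (array([403.52, 256.16]), array([151.33, 273.24]))]
130 [(array([412.47, 254.01]), array([144.45, 275.4 ])), (array([405.57, 258.98]), array([147.69, 272.86]))]
20 [475, -377, 250] [-0.69  0.46  1.71 -0.    0.97 -1.04]
20 [607, 210, 160] [ 0.31  0.63  1.67 -0.    0.85 -0.03]
30 [475, -377, 250] [-0.69  0.46  1.71 -0.    0.97 -1.21]
30 [607, 210, 160] [ 0.31  0.63  1.67 -0.    0.85 -0.21]
200 [475, -377, 250] [-0.69  0.46  1.71 -0.    0.97  2.1 ]
200 [607, 210, 160] None
210 [475, -377, 250] [-0.69  0.46  1.71 -0.    0.97  1.93]
210 [607, 210, 160] None
0 [475, -377, 250] [-0.69  0.46  1.71 -0.    0.97 -0.69]
0 [607, 210, 160] [ 0.31  0.63  1.67 -0.    0.85  0.31]
180 [475, -377, 250] [-0.69  0.46  1.71 -0.    0.97  2.45]
180 [607, 210, 160] None
90 [475, -377, 250] [-0.69  0.46  1.71 -0.    0.97 -2.26]
90 [607, 210, 160] [ 0.31  0.63  1.67 -0.    0.85 -1.26]
-90 [475, -377, 250] [-0.69  0.46  1.71 -0.    0.97  0.88]
-90 [607, 210, 160] [ 0.31  0.63  1.67 -0.    0.85  1.89]
```

```bash
python3 - <<'E'
from h import *
a=np.radians(27)
env.reach([476,-377,270],down(a))
s=env.read_state(); print(s["time_s"],s["tool_pos"],s["force"])
w=viewer.camera("wrist"); cv2.imwrite("pics/d1.png",w)
p=viewer.camera_params("wrist")
def w2wr(X):
    T=np.eye(4);T[:3,:3]=R.from_quat(s["orientation"]).as_matrix();T[:3,3]=s["tool_pos"]
    c=np.linalg.inv(T@p["tool_from_camera"])@np.r_[X,1]; v=np.array([c[0],-c[1],-c[2]]); rho=np.hypot(v[0],v[1]); th=np.arctan2(rho,v[2])
    return np.array([p["cx"],p["cy"]])+p["fx"]*th*v[:2]/rho
b=w.copy()
for t in np.linspace(0,6.28,24): cv2.circle(b,tuple(w2wr([476+30*np.cos(t),-377+30*np.sin(t),80]).astype(int)),1,(0,0,255),-1)
cv2.imwrite("pics/d1.png",b)
E
```

```text
3.7667 [ 476.40944165 -376.50023651  270.02193333] [-0.04310913  0.42754438 -0.09537722]
```

View pics/d1.png

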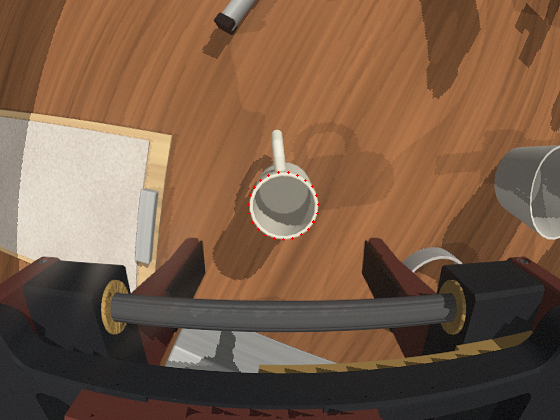

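The projected rim circle lands on the mug rim at (284,205), and the handle points straight up the image, between the jaws. I'll grasp it, lift and carry it over.

```bash
python3 - <<'E'
from h import *
env.move_l([476,-377,118],rate=120)
set_gripper(50)
s=env.read_state(); print(s["time_s"],s["width"],s["tool_pos"])
env.move_l([476,-377,290],rate=150)
print(env.read_state()["width"])
env.reach([607.5,210.5,290],down(np.radians(27)))
s=env.read_state(); print(s["time_s"],s["width"],s["tool_pos"],s["force"])
cv2.imwrite("pics/e_top.png",viewer.camera("top")); cv2.imwrite("pics/e_scene.png",viewer.camera("scene"));cv2.imwrite("pics/e_wrist.png",viewer.camera("wrist"))
crop(cv2.imread("pics/e_scene.png"),"e_s2",240,80,180,190,3)
E
```

```text
5.7917 59.39800768610212 [ 476.18181036 -377.08415365  118.25616531]
59.513068662753355
9.25 59.23909414105249 [607.78439131 209.52343188 290.00656351] [-0.47239911 -0.50425605 -0.73224291]
```

View pics/e_wrist.png

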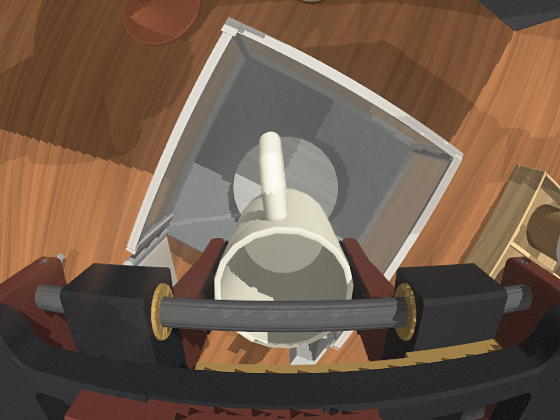

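View pics/e_s2.png

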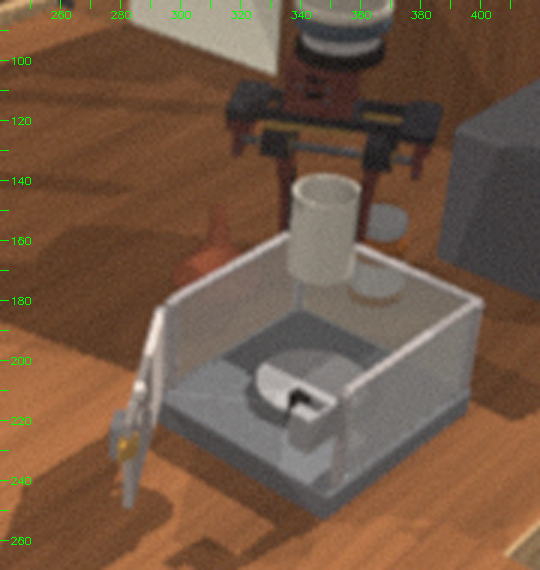

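The mug hangs upright over the pan, clear of the walls. I'll lower it until it touches, then release.

```bash
python3 - <<'E'
from h import *
env.move_l([607.5,210.5,168],rate=100)
env.hold(0.2)
r=env.move_l([607.5,210.5,157.5],rate=15,f_stop=2.5)
s=env.read_state(); print(r,s["time_s"],s["tool_pos"],s["force"])
set_gripper(86)
env.hold(0.3)
env.move_l([607.5,210.5,300],rate=120)
s=env.read_state(); print(s["time_s"],s["width"])
for n in("scene","top","wrist"): cv2.imwrite(f"pics/f_{n}.png",viewer.camera(n))
p=viewer.camera_params("wrist")
w=cv2.imread("pics/f_wrist.png")
def w2wr(X):
    T=np.eye(4);T[:3,:3]=R.from_quat(s["orientation"]).as_matrix();T[:3,3]=s["tool_pos"]
    c=np.linalg.inv(T@p["tool_from_camera"])@np.r_[X,1]; v=np.array([c[0],-c[1],-c[2]]); rho=np.hypot(v[0],v[1]); th=np.arctan2(rho,v[2])
    return np.array([p["cx"],p["cy"]])+p["fx"]*th*v[:2]/rho
for t in np.linspace(0,6.28,30):
  for r,z,c in((55,42,(0,255,0)),(30,122,(0,0,255))): cv2.circle(w,tuple(w2wr([607.5+r*np.cos(t),210.5+r*np.sin(t),z]).astype(int)),1,c,-1)
cv2.imwrite("pics/f_w2.png",w)
crop(cv2.imread("pics/f_scene.png"),"f_s2",250,130,160,130,4)
E
```

```text
True 11.5 [607.44909307 210.46775044 160.23176502] [0.23830889 0.18004276 4.09525123]
13.725 85.7248520893502
```

View pics/f_w2.png

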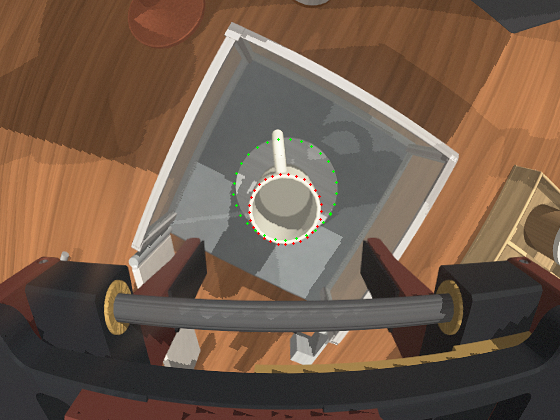

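View pics/f_s2.png

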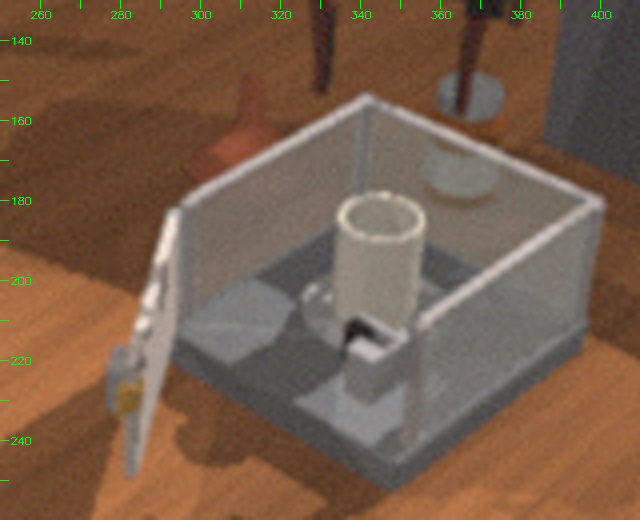

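The mug stands centred, with its rim ring on the prediction, and is released. I'll close the fingers and swing the door gently to just before the strike.

```bash
cat >> h.py <<'E'
H=np.array([507.5,100.5]); ARM=122.0
def pose(th,gap,z=172):
    e=np.array([np.cos(th),-np.sin(th)]); n=np.array([-np.sin(th),-np.cos(th)])
    return [*(H+ARM*e+n*gap),z], down(-th)
def fpush(s,th,f0): # reaction along outward normal = push force
    return float((s["force"]-f0)[:2]@np.array([-np.sin(th),-np.cos(th)]))
E
python3 - <<'E'
from h import *
np.set_printoptions(precision=2,suppress=True)
th=0.98
for t in (.98,.3,-.08): print(env.ik(*pose(t,14)))
set_gripper(0)
p,q=pose(th,70,300); env.reach(p,q)
p,q=pose(th,60); env.move_l(p,q,rate=130)
env.hold(0.2); f0=env.read_state()["force"]; print("f0",f0)
p,q=pose(th,6); r=env.move_l(p,q,rate=30,f_stop=1.0)
s=env.read_state(); tp=s["tool_pos"][:2]
gap=float((tp-H)@np.array([-np.sin(th),-np.cos(th)]))
print(r,s["time_s"],tp,"gap",gap,"f",fpush(s,th,f0),s["width"])
np.save("st.npy",np.r_[f0,gap])
for n in("scene","top","wrist"): cv2.imwrite(f"pics/g_{n}.png",viewer.camera(n))
crop(cv2.imread("pics/g_scene.png"),"g_s2",230,110,180,150,4)
E
```

```text
[-0.04  0.52  1.85 -0.    0.78  0.94]
[ 0.06  0.59  1.71 -0.    0.84  0.36]
[ 0.13  0.6   1.68 -0.    0.86  0.05]
f0 [0.31 0.39 0.22]
False 19.5167 [570.4  -4.2] gap 6.084064742163483 f 0.5056327238888275 0.34913251455323
```

View pics/g_s2.png

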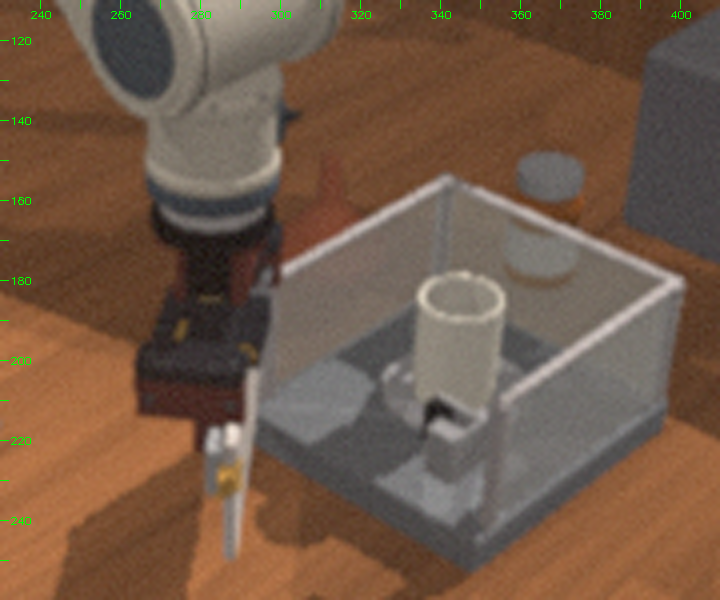

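View pics/g_wrist.png

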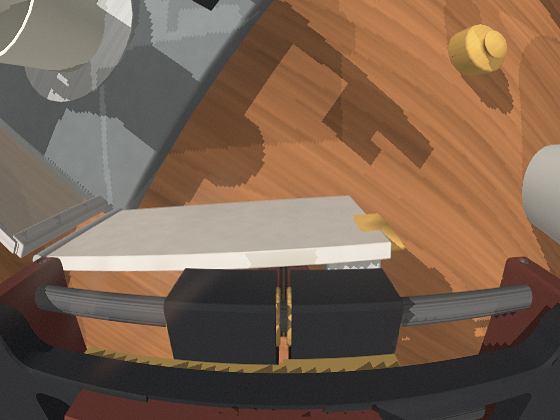

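The door has moved slightly under light contact, and the fingers are on the flat face clear of the latch case at about (355,262). I'll sweep it to about 0.30 rad.

```bash
python3 - <<'E'
from h import *
f0=np.load("st.npy")[:3]; 
ths=[.9,.82,.74,.66,.58,.5,.42,.36,.30]
for th in ths:
    p,q=pose(th,14); r=env.move_l(p,q,rate=40,f_stop=4)
    s=env.read_state(); print(th,r,round(s["time_s"],2),round(fpush(s,th,f0),2),np.round(s["force"]-f0,2))
    if r: break
for n in("scene","top","wrist"): cv2.imwrite(f"pics/h_{n}.png",viewer.camera(n))
E
```

```text
0.9 False 19.92 0.71 [-0.29 -0.78  0.25]
0.82 False 20.31 0.37 [ 0.43 -1.01 -0.27]
0.74 False 20.7 0.98 [-1.42 -0.02 -0.89]
0.66 False 21.09 0.07 [ 0.04 -0.12 -0.19]
0.58 False 21.48 0.91 [-0.1  -1.02  0.71]
0.5 False 21.88 0.74 [-0.27 -0.69  0.18]
0.42 False 22.27 1.04 [-0.06 -1.12 -0.29]
0.36 False 22.6 1.06 [-0.49 -0.94 -0.71]
0.3 False 22.93 1.33 [-1.45 -0.95 -0.1 ]
```

View pics/h_wrist.png

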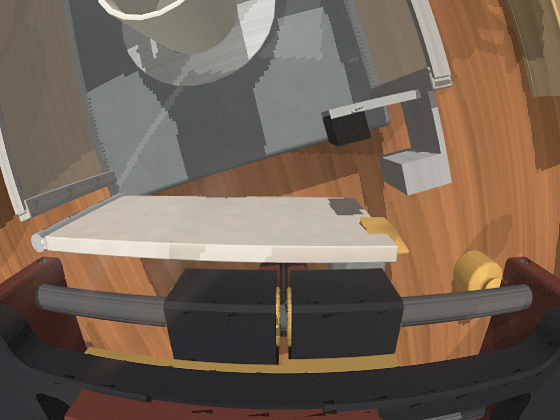

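View pics/h_scene.png

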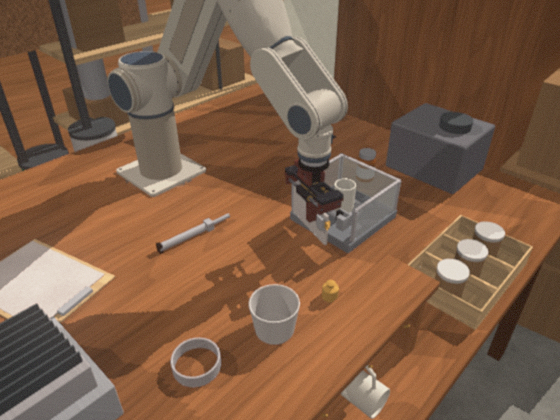

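The door is parallel to the fingers, and the bolt at (385,230) is still short of the strike bracket at (415,170). Next is the fine push, watching the force.

```bash
cat > fine.py <<'E'
from h import *
import sys
f0=np.load("st.npy")[:3]
def meas(th,n=3):
    v=[]
    for i in range(n):
        s=env.read_state(); v.append(fpush(s,th,f0)); env.hold(0.02)
    return np.mean(v),s
def run(th,end,step,peak=0,low=0):
    f=1.0
    while th>end:
        th-=step
        p,q=pose(th,14)
        r=env.move_l(p,q,rate=12,f_stop=max(1.5,9.3-f))
        f,s=meas(th)
        print(f"{th:.3f} {f:.1f} t{s['time_s']:.1f}{' STOP' if r else ''}",end=" | ")
        peak=max(peak,f)
        if peak>4 and f<3.2: low+=1
        if r and f>8.5: print("limit");break
        if low>=4 and f>4.5: print("buffer");break
    print("\nth",th,"peak",peak,"low",low)
    return th
if __name__=="__main__":
    th=run(0.30,-0.13,0.008)
    for n in("scene","top","wrist"): cv2.imwrite(f"pics/i_{n}.png",viewer.camera(n))
E
python3 fine.py
```

```text
0.292 0.4 t23.4 | 0.284 -0.0 t23.7 | 0.276 0.6 t24.0 | 0.268 0.5 t24.3 | 0.260 0.6 t24.6 | 0.252 0.6 t24.9 | 0.244 0.7 t25.2 | 0.236 0.9 t25.5 | 0.228 0.2 t25.8 | 0.220 0.9 t26.1 | 0.212 0.7 t26.4 | 0.204 0.3 t26.7 | 0.196 0.4 t27.0 | 0.188 0.3 t27.3 | 0.180 0.6 t27.6 | 0.172 0.9 t27.9 | 0.164 0.3 t28.2 | 0.156 2.5 t28.5 | 0.148 4.8 t28.8 | 0.140 4.4 t29.1 | 0.132 5.3 t29.4 | 0.124 5.6 t29.7 | 0.116 5.7 t30.0 | 0.108 1.7 t30.3 | 0.100 0.8 t30.6 | 0.092 2.0 t30.9 | 0.084 1.8 t31.2 | 0.076 2.2 t31.5 | 0.068 2.1 t31.8 | 0.060 1.8 t32.1 | 0.052 1.8 t32.4 | 0.044 1.7 t32.7 | 0.036 1.6 t33.0 | 0.028 0.0 t33.3 | 0.020 -0.1 t33.6 | 0.012 5.0 t33.9 | buffer

th 0.011999999999999782 peak 5.7027157856435435 low 12
```

The force trace is as expected: bevel peak 5.7 N, about 2 N while sliding, a drop to 0 at the snap, then the buffer at 5 N. I'll back off and look.

```bash
python3 - <<'E'
from h import *
p,q=pose(0.012,60); env.move_l(p,q,rate=60)
for n in("scene","wrist"): cv2.imwrite(f"pics/j_{n}.png",viewer.camera(n))
p,q=pose(0.012,60,300); env.move_l(p,q,rate=130)
env.reach([400,-60,350],down(0))
for n in("scene","top"): cv2.imwrite(f"pics/k_{n}.png",viewer.camera(n))
print(env.read_state()["time_s"])
a=cv2.imread("pics/k_top.png");crop(a,"k_t2",140,135,170,115,4)
crop(cv2.imread("pics/k_scene.png"),"k_s2",260,140,150,120,5)
E
```

```text
37.2833
```

View pics/j_wrist.png

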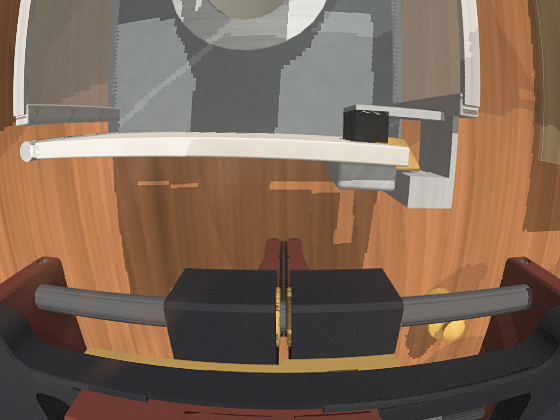

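View pics/k_t2.png

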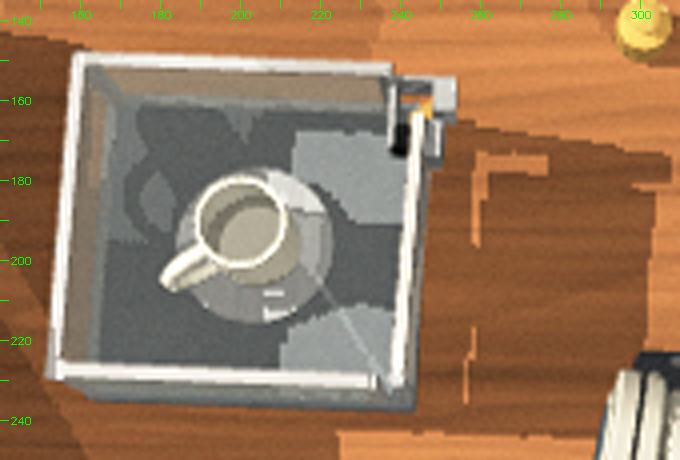

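View pics/k_s2.png

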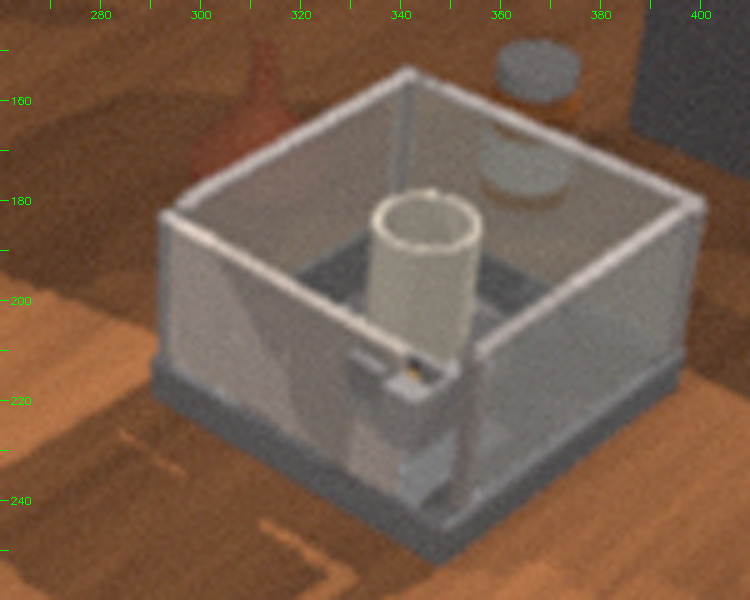

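View pics/k_top.png

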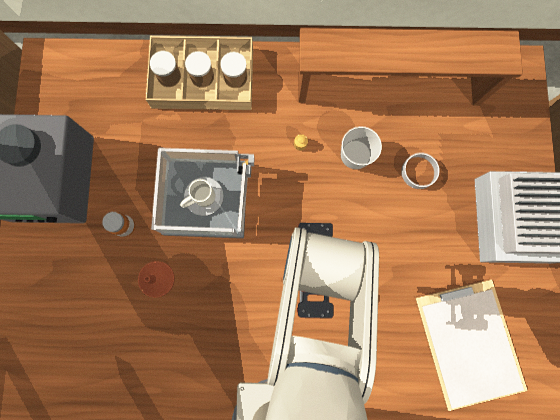

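```bash
python3 - <<'E'
from h import *
from station import workorder
print(px2w("top",200,190.2,122), px2w("top",238.5,230.5,130)-px2w("top",243.5,164,130))
s=env.read_state(); print(s["time_s"],s["force"])
workorder.sign_off()
E
```

```text
[606.27614616 210.03620541 122.        ] [-173.9481786     7.92764084    0.        ]
37.2833 [-0.17335047  0.60824901 -0.22476365]
the job is handed in; nothing more can be done
```

The mug is standing on the pan, the door is latched shut, and the job was handed in at 37.3 s of the 72 s allowed. `sign_off` reports no verdict, so the results below are my own checks.

- **Mug:** I gripped it across its body, lowered it until it touched the pan, and released it. The last top picture puts its rim centre within about 3 mm of the pan's centre, with the mug upright.
- **Door:** I pushed it shut in 1 mm steps. The largest push reading was 5.7 N on the bevel. It then fell to about 2 N while sliding and to 0 at the snap, and reached 5 N at the buffer, where I stopped and backed away.
- **Latch:** The pictures show the bolt held behind the strike. The fingers' last position gives a door angle of about 0.01 to 0.03 rad.
- **Disagreement:** The top picture taken alone gives about 0.045 rad from the world x axis. Measured against the shield's own wall it is about 0.02 rad. All of these are under the 0.075 rad limit.
- **Surroundings:** The tub, funnel, weight, jar and sieve look unmoved. The arm hides the probe in the last top view, but the robot never worked close to it. The gripper ended well clear of everything.

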